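Find and lock the high spot of a centrifuge rotor

ROBOT

A 6-joint arm with a two-finger parallel gripper is mounted at the origin on a cart in front of the work surface, level with it; the furniture and walls round the work are solid. World frame = base frame: x ahead of the robot, y to its left, z up, the work surface at z = 0. Lengths are in mm, angles in rad, forces in N, time in s.
With the tool pointing down it reaches from about 375 to 900 mm from the base axis. Payload 3.1 kg.
Tool frame: the origin (TCP) lies at the very end of the fingers, on their centre line; the grasp point (between the pads) lies manip.pinch_z behind it (manip.pinch_z is the distance from the TCP to the grasp point, in mm); z points along the fingers, y is the line along which they close (so a half turn about z gives the same grasp; the last joint's range is limited). The gripper opens to 87 mm and grips with 3 to 60 N. Pads are 19 mm wide; open, the fingers measure 117 mm over their backs; the gripper's body (75 mm by 190 mm) begins 51 mm behind the grasp point.
Start: joints at [-1.351, 0.527, 1.433, -0, 1.181, -0.178], TCP at [242.715, -575.922, 222.548] pointing down, gripper open.
Joint ranges: [-3.08, 3.08], [-0.75, 2.2], [0.22, 2.44], [-1.43, 4.57], [0, 2.65], [-2.85, 2.85]. Speed limits (rad/s): [2.79, 2.79, 3.14, 3.14, 3.14, 3.14].

INTERFACE

Orientations are given as a unit quaternion [x, y, z, w].
In Python, from workcell import manip gives the robot as it stands.
- The arm moves only by the tool play_rows, never from a script. Its argument "commands" is a list of rows, each an object with "xyz": the shift along the world's x, y, z in units of 40 mm (1.0 is 40 mm), a list of three; "turn": the turn, a rotation vector about the world's x, y, z in units of 6 degrees (1.0 is 6 degrees), a list of three; "jaw": the closure, from 0 (fully open) to 1 (shut). In form: [{"xyz": [dx, dy, dz], "turn": [rx, ry, rz], "jaw": jaw}, ...]. A call has 1 to 8 rows; each row is the pose to reach, as a shift and turn from the pose commanded when the call began; what a row does not reach only later rows make up. A row lasts 1/10 s, in which the tool goes at most 50 mm and 8.59 degrees, less where a joint would pass 70% of its speed; a pose out of reach is approached as far as the arm can. A call with a gripper value outside its range is refused whole. The fingers move at their own pace and stop on an object; the grip force is fixed at half the most. Time passes only in rows, so rows that repeat a pose let the fingers close. It gives the time, the measured TCP pose, the force, the opening and the grip force at its end, in the units of the state.
- manip.observe(): the state, without advancing time (a new reading comes with each control period).
- manip.camera(name): name is "side" or "top"; returns the picture (480x640x3 uint8, red, green, blue); there is no depth.
- manip.calibration(name): a dict with "camera_matrix" (3x3 intrinsics, pixels), "k1" (the pictures are not rectified: a ray, as slopes to the right and down, at radius r is drawn at 1 + k1 r^2 times it, then the intrinsics apply), "R" (3x3) and "t" (3): a world point X has camera coordinates R X + t. Camera axes: x right, y down, z forward; pixel columns grow to the right and rows downward; lengths in mm; the calibration is good to about 2 mm. A picture is of the moment at which its call begins. calibration takes no time and is no camera call.
- manip.close_job(): hands the job in; it is judged then, once.
The state is a dict: "t": time; "joint_pos": joint angles; "joint_vel": joint speeds; "joint_efforts": joint torques, N m; "tcp_pos": TCP position; "ee_rot": TCP orientation; "wrist_force": force on the tool from outside, world axes, zero at the start; "moment": the same for the moment, N m; "finger_gap": finger opening in mm; "finger_force": force on a finger pad.
Only numpy, scipy, OpenCV 4.12 (cv2) and the standard library are available. Lean on these libraries where they do the work, as an engineer would, in place of code of your own. Each camera call takes 0.05 s, during which the arm holds its last target. There are 200 camera calls.

TASK

Check the centrifuge rotor on its truing stand for run-out: first move every lancet carton left standing on the rotor into the shallow white tray, then slide the dial gauge fully home so that its plunger presses on the rotor rim, and swing the yellow latch bar down behind the gauge until it rests in its fork. Then turn the rotor by its black crank, watching the dial, to find the rim's high spot (the highest reading), leave it standing there, and without disturbing it turn the T-handle brake screw clockwise until it is fully tight. Let the brown bottle stand where it is.

Things in the scene. Friction and masses are not known exactly. Their poses are not given: they have to be found in the camera images.
- stand: Grey truing stand, fixed; place and yaw vary. Origin on the worktop on the vertical rotor axis, z up; in its frame the dial gauge lies towards +y, the T-handle at (0, -158) mm. Rotor: aluminium deck, radius 84 mm, top 55 mm above the worktop, hub 8 mm higher, over a slightly eccentric steel rim (mean radius 92 mm, 30 to 49 mm up); which way it is eccentric varies and is not known
- rotor (a joint): rotor angle, rad, grows anticlockwise seen from above, about the stand's z; at 0 the crank stands towards the stand's -x. Turns without end either way against a little friction (0.15 N m) and stays where it is left
- crank_grip (a point): point to grip on the rotor's crank: a black upright sleeve, 16 mm in diameter, that spins freely on its pin, 52 mm from the rotor axis; the sleeve reaches from 55 to 100 mm above the worktop, this point lies on its axis at 85 mm. The pinched sleeve can be led round a circle without turning the gripper
- sled (a joint): travel of the dial gauge's sled, m: 0 = drawn back, 0.040 = home against its stop; it slides towards the rotor (the stand's -y) against 5 N of friction and stays where it is left
- sled_knob (a point): point to grip on the sled's red knob: upright, 14 mm in diameter (17 mm at the top), reaching from 30 to 73 mm above the worktop behind the dial (away from the rotor); this point lies on its axis at 60 mm. Sled home: knob at (0, +190) mm in the stand's frame. The dial (60 mm across, top at 59 mm) ends 22 mm in front of the knob's axis
- dial (a point): centre of the dial gauge's round white face, 55 mm across, which looks up 57 mm above the worktop, on the sled. The dial's sprung plunger points at the rotor and touches the rim only near the home end of the travel (about 1 to 2 N)
- needle (a joint): angle of the red dial needle, rad, clockwise seen from above; 0 (pointing to the stand's +y, away from the rotor) with the plunger free; 0.5 rad for each mm that the plunger is pressed in. It tells how far the rim stands out at the plunger; over a turn of the rotor it rises and falls once, by 4 rad in all, like a cosine
- latch (a joint): angle of the yellow latch bar, rad: 0 = lying level in its fork behind the sled, 1.57 = standing upright, 1.85 = fully back. Its hinge axis is the stand's y; it falls towards the stand's +x, away from the robot, as it closes. It is stiff (0.05 N m) and stays where it is left; with the sled not home it does not go down
- latch_hinge (a point): point on the latch bar's hinge axis, 36 mm above the worktop, at (-85, +224) mm in the stand's frame; fixed
- latch_tip (a point): point on the latch bar's centre line, 120 mm from the hinge axis and 8 mm from the bar's free end; the bar is 9 mm wide (along the stand's y) and 8 mm thick
- t_handle (a joint): angle of the T-handle brake screw, rad, grows clockwise seen from above: starts slack between 0 and 0.5 and is fully tight at its stop at 9.42 (three half turns); friction 0.08 N m; stays where it is left
- t_axis (a point): point on the T-handle's vertical axis at the height of its crossbar's centre line (75 mm above the worktop); fixed to the stand
- t_red (a point): red end of the T-handle's crossbar, 42 mm from the axis; the level steel bar is 84 mm long, 10 mm in diameter (end balls 13 mm, the boss in the middle 17 mm), 75 mm above the worktop; the space below it is free down to 15 mm above the worktop, but for the screw and its 34 mm wide block, 40 mm high, in the middle
- t_black (a point): black end of the T-handle's crossbar, 42 mm from the axis, opposite the red end
- tray: shallow white instrument tray, 278 x 218 x 20 mm (x, y, z), fixed, its place varies; origin at the centre of its underside; floor 2 to 5 mm above the worktop, flat inside about +-110 x +-85 mm
- lancet_green: green-topped carton of lancets, 31 x 47 x 72 mm (x, y, z), solid, 50 g; origin at the centre of its underside, z axis up along its 72 mm height when standing. At first it stands on the rotor deck, unless it is absent
- lancet_purple: purple-topped carton of lancets, 31 x 47 x 72 mm (x, y, z), solid, 50 g; origin at the centre of its underside, z axis up along its 72 mm height when standing. At first it stands on the rotor deck, unless it is absent
- lancet_green_b: second green-topped carton of lancets, 31 x 47 x 72 mm (x, y, z), solid, 50 g; origin at the centre of its underside, z axis up along its 72 mm height when standing. At first it stands on the rotor deck, unless it is absent
- brown_bottle: brown bottle with a white cap, 49 mm in diameter, 122 mm high, standing behind the truing stand; origin at the centre of its underside; to be left alone
There are look-alikes about, which are no part of the job. What is shaped like the lancet_green_b but blue is not meant.

How it is judged:
By the outcome, as a careful person would: the job done as asked, in the order asked, and still so for the second after the job is handed in, with the robot touching nothing.
Of lancet_green, lancet_purple, lancet_green_b only 1 to 3 are there at a start; the rules pass over those that are not, and their reading is None.
At some moment in a run one of lancet_green, lancet_purple, lancet_green_b may be knocked a few centimetres aside while the robot is not near it.
Once in a run the grip may slacken for a moment while it holds something.
It also fails if it takes over 210 s, if anything falls off the work surface, if the arm or the gripper's body presses on something with over 40 N, if the wrist force passes 120 N, or if a joint passes its speed limit or range.

## Working session

There is one attempt and no reset: what is moved stays moved. The work goes in short steps, Python scripts to look and compute and a tool call to move; the robot and the scene stay as the last step left them, time stands still between calls to the robot, and variables do not carry over. Pictures are saved under pics/ and viewed, at most 14 in all, crops included, and the job is handed in when it is done.

Besides the shell and the picture viewer there is one more tool, called by a JSON object that holds its "fn" and its "kwargs". play_rows: Moves the arm, as the interface text tells. Its arguments: {"type":"object","properties":{"commands":{"type":"array","items":{"type":"object","properties":{"xyz":{"type":"array","items":{"type":"number"}},"turn":{"type":"array","items":{"type":"number"}},"jaw":{"type":"number"}}}}},"required":["commands"]}

```bash
ls; mkdir -p pics
cat > h.py <<'E'
import numpy as np, cv2
from workcell import manip
def und(name,px):
    c=manip.calibration(name);K=np.array(c["camera_matrix"],float)
    return cv2.undistortPoints(np.array(px,float).reshape(-1,1,2),K,np.array([c["k1"],0,0,0,0.])).reshape(-1,2),np.array(c["R"]),np.array(c["t"])
def ray(name,px):
    u,R,t=und(name,px);d=np.c_[u,np.ones(len(u))]@R;return -R.T@t,d
def plane(name,px,z):
    o,d=ray(name,px);return o+d*((z-o[2])/d[:,2])[:,None]
def proj(name,X):
    c=manip.calibration(name);K=np.array(c["camera_matrix"],float)
    X=np.array(X,float).reshape(-1,3);R=np.array(c["R"]);r,_=cv2.Rodrigues(R)
    return cv2.projectPoints(X,r,np.array(c["t"],float),K,np.array([c["k1"],0,0,0,0.]))[0].reshape(-1,2)
def snap(name,fn):
    im=np.array(manip.camera(name));cv2.imwrite("pics/"+fn,im[:,:,::-1]);return im
def crop(im,fn,x0,y0,x1,y1,s):
    cv2.imwrite("pics/"+fn,cv2.resize(im[y0:y1,x0:x1,::-1],None,fx=s,fy=s,interpolation=cv2.INTER_CUBIC))
E
python3 - <<'E'
from h import *
print(manip.observe()); print(manip.pinch_z)
for n in("side","top"):
    snap(n,n+"0.png"); c=manip.calibration(n);R=np.array(c["R"]);print(n,c["camera_matrix"],c["k1"],R.round(3).tolist(),(-R.T@np.array(c["t"])).round(0))
E
```

```text
pics
{'t': 0.0, 'joint_pos': array([-1.35050344e+00,  5.28485028e-01,  1.43388140e+00, -4.10643608e-05,
        1.18139497e+00, -1.78521186e-01]), 'joint_vel': array([ 4.94714404e-04,  4.34022881e-04, -1.44975399e-03, -1.93066952e-04,
       -2.20563865e-04, -5.60599595e-05]), 'joint_efforts': array([-3.15619844e-03, -4.40054476e+01, -1.76590133e+01,  6.30381075e-02,
        5.82560536e-02, -1.61182907e-04]), 'tcp_pos': array([ 242.54671129, -575.23079694,  221.5666972 ]), 'ee_rot': array([ 9.80182085e-01,  1.98095694e-01, -4.16288369e-05, -1.08373847e-03]), 'wrist_force': array([ 0.05455432,  0.55577177, -0.6809255 ]), 'moment': array([ 0.01914245,  0.01702521, -0.04619722]), 'finger_force': 0.0, 'finger_gap': 86.8726247314618}
18.700000000000003
side [[444.86239029   0.         319.7396945 ]
 [  0.         444.86239029 238.29700236]
 [  0.           0.           1.        ]] -0.11177148136064623 [[-0.918, -0.396, -0.023], [-0.234, 0.587, -0.775], [0.32, -0.706, -0.632]] [221. 618. 648.]
top [[487.99504264   0.         316.33502231]
 [  0.         487.99504264 241.31288919]
 [  0.           0.           1.        ]] -0.0007601250881760065 [[-0.012, -1.0, -0.008], [-0.999, 0.012, -0.045], [0.045, 0.007, -0.999]] [ 458.   -8. 1266.]
```

View pics/top0.png

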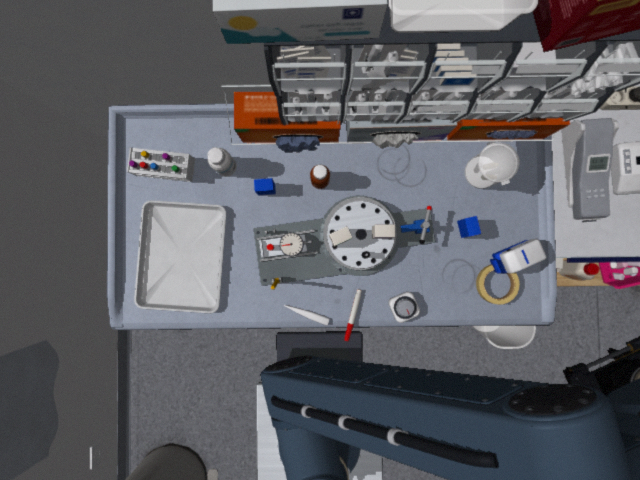

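View pics/side0.png

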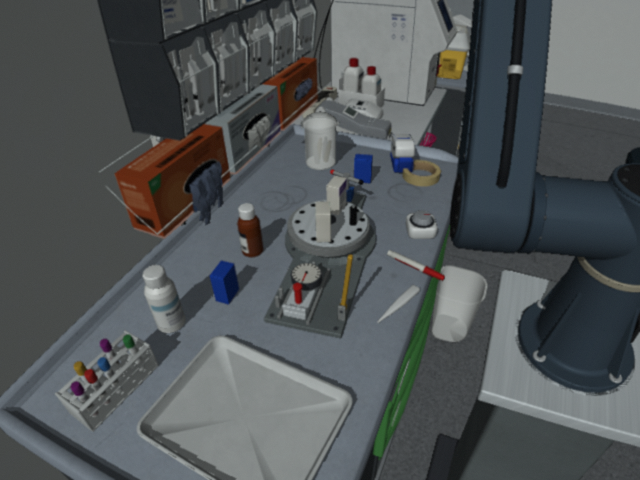

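Top: rotor at about (361,234), gauge to its left (290,245), T-handle at (427,226), tray at (181,257), and two pale cartons on the deck near (341,236) and (384,231). I'll enlarge to identify them.

Run:
```python
from h import *
a=cv2.imread("pics/top0.png");b=cv2.imread("pics/side0.png")
A=cv2.resize(a[180:300,245:445],None,fx=4,fy=4,interpolation=cv2.INTER_CUBIC)
cv2.imwrite("pics/c1.png",A[:,:800])
B=cv2.resize(b[155:345,200:450],None,fx=3.1,fy=3.1,interpolation=cv2.INTER_CUBIC);cv2.imwrite("pics/c2.png",B)
```

```text
(no output)
```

View pics/c1.png

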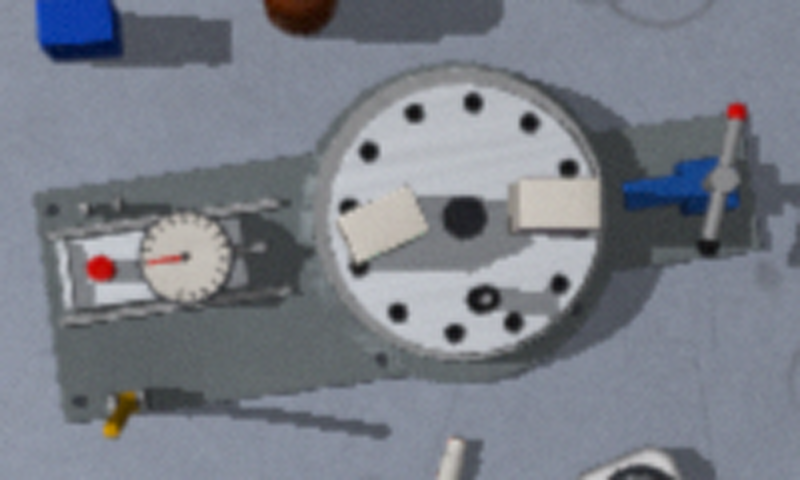

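View pics/c2.png

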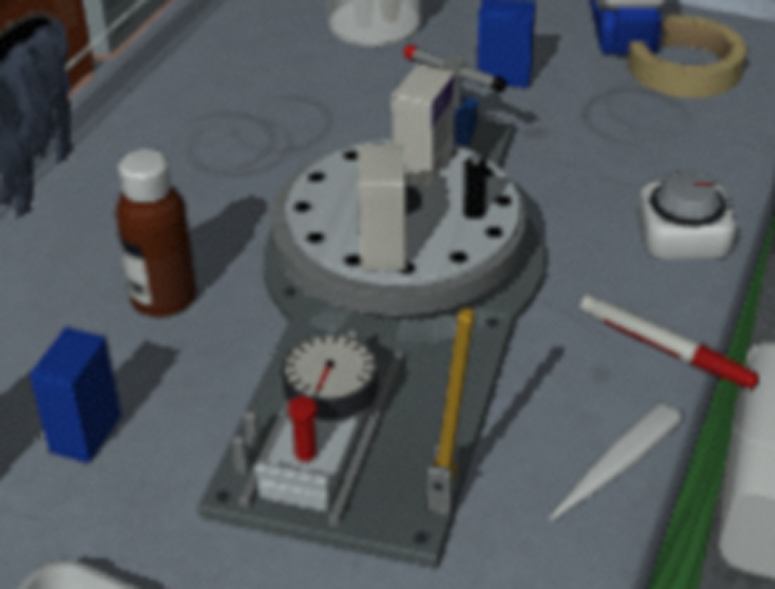

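Both pale cartons (crop tops at (383,226) and (556,205)) stand on the rotor deck and have the carton shape, so both are meant. The blue ones on the worktop are look-alikes. Now locating everything.

Run:
```python
from h import *
P=lambda x,y,z:plane("top",[[245+x/4,180+y/4]],z)[0].round(1)
for n,x,y,z in [("hub",465,217,63),("T",722,178,80),("red",737,112,75),("black",708,246,75),("crank",484,298,100),("knob",100,268,73),("dial",187,257,57),("latchtip",112,430,150),("latch hinge",127,397,50),
 ("A1",337,222,127),("A2",407,186,127),("A3",428,232,127),("A4",358,265,127),("B1",511,182,127),("B2",598,180,127),("B3",600,228,127),("B4",518,230,127)]:print(n,P(x,y,z))
im=cv2.imread("pics/top0.png")
for px in [(144,202),(226,207),(219,312),(136,306)]:print("tray",plane("top",[px],20)[0].round(0))
# deck circle by bright mask fit
h,T=plane("top",[[361.2,234.2]],63)[0],P(722,178,80)
d=h-T;print("ax",np.degrees(np.arctan2(d[1],d[0])),np.hypot(*d[:2]))
```

```text
hub [ 528.5 -110.2   63. ]
T [ 549.3 -265.3   80. ]
red [ 590.  -276.4   75. ]
black [ 508.2 -257.    75. ]
crank [ 477.7 -117.6  100. ]
knob [499.4 114.4  73. ]
dial [506.1  62.   57. ]
latchtip [404.2 100.4 150. ]
latch hinge [419.7 100.6  50. ]
A1 [522.7 -29.9 127. ]
A2 [543.3 -71.1 127. ]
A3 [516.2 -83.  127. ]
A4 [497.4 -41.9 127. ]
B1 [ 544.9 -131.9  127. ]
B2 [ 545.4 -182.7  127. ]
B3 [ 517.3 -183.4  127. ]
B4 [ 516.8 -135.5  127. ]
tray [621. 443.  20.]
tray [605. 232.  20.]
tray [337. 251.  20.]
tray [355. 463.  20.]
ax 97.59995213728976 156.6247563053614
```

{"fn": "play_rows", "kwargs": {"commands": [{"xyz":[6.93,12.97,-0.8],"turn":[0,0,0.62],"jaw":0},{"xyz":[6.93,12.97,-0.8],"turn":[0,0,0.62],"jaw":0},{"xyz":[6.93,12.97,-0.8],"turn":[0,0,0.62],"jaw":0},{"xyz":[6.93,12.97,-0.8],"turn":[0,0,0.62],"jaw":0},{"xyz":[6.93,12.97,-0.8],"turn":[0,0,0.62],"jaw":0},{"xyz":[6.93,12.97,-0.8],"turn":[0,0,0.62],"jaw":0},{"xyz":[6.93,12.97,-0.8],"turn":[0,0,0.62],"jaw":0},{"xyz":[6.93,12.97,-0.8],"turn":[0,0,0.62],"jaw":0}]}}

```text
t: 0.9
tcp_pos: [431.4, -221.7, 200.6]
ee_rot: [0.973, 0.23, -0.0, -0.0]
wrist_force: [0.9, 0.3, -0.2]
finger_gap: 87.0
finger_force: 0.0
```

{"fn": "play_rows", "kwargs": {"commands": [{"xyz":[2.22,4.14,-0.2],"turn":[0,0,0],"jaw":0},{"xyz":[2.22,4.14,-0.2],"turn":[0,0,0],"jaw":0},{"xyz":[2.22,4.14,-0.2],"turn":[0,0,0],"jaw":0},{"xyz":[2.22,4.14,-0.2],"turn":[0,0,0],"jaw":0},{"xyz":[2.22,4.14,-0.2],"turn":[0,0,0],"jaw":0},{"xyz":[2.22,4.14,-0.9],"turn":[0,0,0],"jaw":0},{"xyz":[2.22,4.14,-0.9],"turn":[0,0,0],"jaw":0}]}}

```text
t: 1.6
tcp_pos: [517.0, -57.4, 162.3]
ee_rot: [0.973, 0.23, -0.003, -0.002]
wrist_force: [-0.3, 0.1, 0.4]
finger_gap: 86.8
finger_force: 0.0
```

Run:
```python
from h import *
o=manip.observe();print(o["tcp_pos"],o["joint_pos"])
im=snap("side","s1.png");crop(im,"s1c.png",200,60,450,260,3)
print(proj("side",[o["tcp_pos"],[520,-56.5,127]]))
```

```text
[517.03195954 -57.41711764 162.28120789] [-3.25391969e-01  4.75928698e-01  1.74997030e+00 -4.89750748e-04
  9.23034934e-01  7.81444660e-01]
[[323.13300115 192.85413956]
 [321.92732892 207.37466521]]
```

View pics/s1c.png

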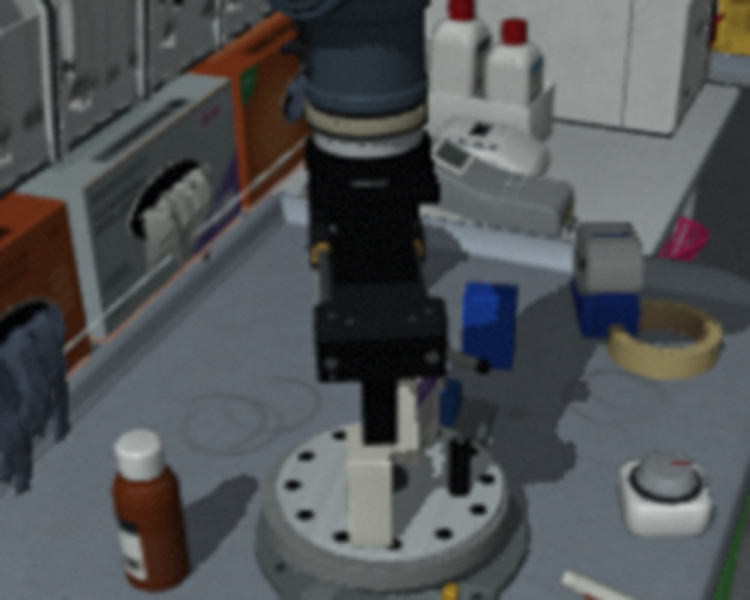

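The crop shows the fingers straddling carton A (top at crop (370,450)), as projected. I'll go down and grip.

{"fn": "play_rows", "kwargs": {"commands": [{"xyz":[0,0,-1.1],"turn":[0,0,0],"jaw":0},{"xyz":[0,0,-1.95],"turn":[0,0,0],"jaw":0},{"xyz":[0,0,-1.95],"turn":[0,0,0],"jaw":0},{"xyz":[0,0,-1.95],"turn":[0,0,0],"jaw":1},{"xyz":[0,0,-1.95],"turn":[0,0,0],"jaw":1},{"xyz":[0,0,-1.95],"turn":[0,0,0],"jaw":1},{"xyz":[0,0,-1.95],"turn":[0,0,0],"jaw":1},{"xyz":[0,0,-1.95],"turn":[0,0,0],"jaw":1}]}}

```text
t: 2.45
tcp_pos: [520.3, -58.2, 87.8]
ee_rot: [0.973, 0.23, 0.001, 0.0]
wrist_force: [0.6, -0.2, 0.7]
finger_gap: 55.1
finger_force: 0.0
```

{"fn": "play_rows", "kwargs": {"commands": [{"xyz":[0,0,0],"turn":[0,0,0],"jaw":1},{"xyz":[0,0,0],"turn":[0,0,0],"jaw":1},{"xyz":[0,0,0],"turn":[0,0,0],"jaw":1},{"xyz":[0,0,0],"turn":[0,0,0],"jaw":1},{"xyz":[0,0,0],"turn":[0,0,0],"jaw":1},{"xyz":[0,0,0.6],"turn":[0,0,0],"jaw":1},{"xyz":[0,0,1.5],"turn":[0,0,0],"jaw":1},{"xyz":[0,0,1.7],"turn":[0,0,0],"jaw":1}]}}

```text
t: 3.25
tcp_pos: [521.7, -58.6, 157.5]
ee_rot: [0.973, 0.23, 0.002, 0.002]
wrist_force: [0.8, -0.8, -0.4]
finger_gap: 47.2
finger_force: 29.6
```

{"fn": "play_rows", "kwargs": {"commands": [{"xyz":[0.1,0.8,0],"turn":[0,0,0],"jaw":1},{"xyz":[0.15,2,0],"turn":[0,0,0],"jaw":1},{"xyz":[0.2,3.2,0],"turn":[0,0,0],"jaw":1},{"xyz":[0.25,4.4,0],"turn":[0,0,0],"jaw":1},{"xyz":[0.3,5.6,0],"turn":[0,0,0],"jaw":1},{"xyz":[0.35,6.8,0],"turn":[0,0,0],"jaw":1},{"xyz":[0.4,8,0],"turn":[0,0,0],"jaw":1},{"xyz":[0.4,9,0],"turn":[0,0,0],"jaw":1}]}}

```text
t: 4.05
tcp_pos: [535.1, 304.5, 153.7]
ee_rot: [0.973, 0.23, -0.0, -0.0]
wrist_force: [1.3, -0.7, -0.1]
finger_gap: 46.9
finger_force: 29.6
```

{"fn": "play_rows", "kwargs": {"commands": [{"xyz":[0,0.6,0],"turn":[0,0,-1],"jaw":1},{"xyz":[0,1.0,-1],"turn":[0,0,-2],"jaw":1},{"xyz":[0,1.1,-1.8],"turn":[0,0,-3],"jaw":1},{"xyz":[0,1.1,-2.3],"turn":[0,0,-3.8],"jaw":1},{"xyz":[0,1.1,-2.6],"turn":[0,0,-3.8],"jaw":1},{"xyz":[0,1.1,-2.7],"turn":[0,0,-3.8],"jaw":1}]}}

```text
t: 4.65
tcp_pos: [534.5, 345.4, 44.7]
ee_rot: [0.999, 0.034, -0.002, 0.001]
wrist_force: [-0.2, -0.9, 0.6]
finger_gap: 46.9
finger_force: 29.6
```

{"fn": "play_rows", "kwargs": {"commands": [{"xyz":[0,0,-0.1],"turn":[0,0,0],"jaw":1},{"xyz":[0,0,-0.15],"turn":[0,0,0],"jaw":1},{"xyz":[0,0,-0.15],"turn":[0,0,0],"jaw":1}]}}

```text
t: 4.95
tcp_pos: [536.3, 346.0, 41.6]
ee_rot: [0.999, 0.033, 0.001, -0.0]
wrist_force: [0.4, -0.8, -1.0]
finger_gap: 46.9
finger_force: 29.6
```

{"fn": "play_rows", "kwargs": {"commands": [{"xyz":[0,0,-0.06],"turn":[0,0,0],"jaw":1},{"xyz":[0,0,-0.1],"turn":[0,0,0],"jaw":1},{"xyz":[0,0,-0.13],"turn":[0,0,0],"jaw":1},{"xyz":[0,0,-0.13],"turn":[0,0,0],"jaw":1}]}}

```text
t: 5.35
tcp_pos: [535.9, 346.0, 36.2]
ee_rot: [0.999, 0.033, 0.0, -0.0]
wrist_force: [-0.6, -0.4, 3.5]
finger_gap: 47.0
finger_force: 29.6
```

{"fn": "play_rows", "kwargs": {"commands": [{"xyz":[0,0,0],"turn":[0,0,0],"jaw":0},{"xyz":[0,0,0],"turn":[0,0,0],"jaw":0},{"xyz":[0,0,0],"turn":[0,0,0],"jaw":0},{"xyz":[0,0,0],"turn":[0,0,0],"jaw":0},{"xyz":[0,0,0.6],"turn":[0,0,0],"jaw":0},{"xyz":[0,0,1.8],"turn":[0,0,0],"jaw":0},{"xyz":[0,0,3],"turn":[0,0,0],"jaw":0},{"xyz":[0,0,3.5],"turn":[0,0,0],"jaw":0}]}}

```text
t: 6.15
tcp_pos: [538.2, 347.1, 180.6]
ee_rot: [0.999, 0.033, 0.004, -0.002]
wrist_force: [1.2, -0.2, 0.1]
finger_gap: 86.4
finger_force: 0.0
```

Run:
```python
from h import *
o=manip.observe();print(o["tcp_pos"])
im=snap("top","t2.png");i2=snap("side","s2.png")
a=cv2.resize(im[170:320,130:450,::-1],None,fx=2.4,fy=2.4,interpolation=cv2.INTER_CUBIC)
cv2.imwrite("pics/t2c.png",a)
```

```text
[538.21239479 347.09831236 180.56599186]
```

View pics/t2c.png

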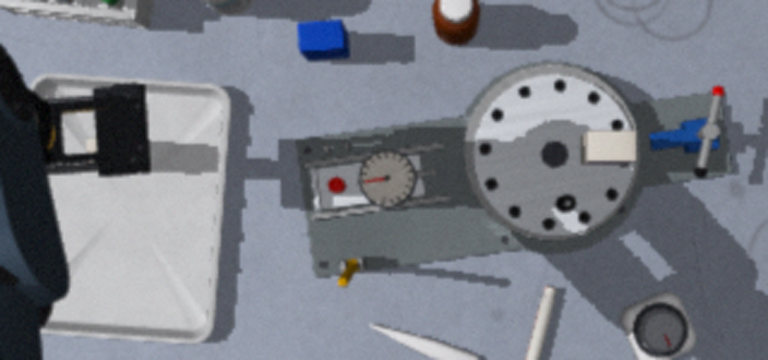

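Carton A stands in the tray (crop (80,130), beneath the gripper); carton B is unmoved at crop (610,147). Going for B.

{"fn": "play_rows", "kwargs": {"commands": [{"xyz":[-0.15,-12.65,0.2],"turn":[0,0,-0.55],"jaw":0},{"xyz":[-0.15,-12.65,0.2],"turn":[0,0,-0.55],"jaw":0},{"xyz":[-0.15,-12.65,0.2],"turn":[0,0,-0.55],"jaw":0},{"xyz":[-0.15,-12.65,0.2],"turn":[0,0,-0.55],"jaw":0},{"xyz":[-0.15,-12.65,0.2],"turn":[0,0,-0.55],"jaw":0},{"xyz":[-0.15,-12.65,0.2],"turn":[0,0,-0.55],"jaw":0},{"xyz":[-0.15,-12.65,0.2],"turn":[0,0,-0.55],"jaw":0},{"xyz":[-0.15,-12.65,0.2],"turn":[0,0,-0.55],"jaw":0}]}}

```text
t: 7.05
tcp_pos: [529.6, -55.6, 180.4]
ee_rot: [1.0, 0.004, -0.001, -0.001]
wrist_force: [0.3, -0.5, 0.3]
finger_gap: 87.0
finger_force: 0.0
```

{"fn": "play_rows", "kwargs": {"commands": [{"xyz":[0,-1.2,0],"turn":[0,0,0],"jaw":0},{"xyz":[0,-2.2,0],"turn":[0,0,0],"jaw":0},{"xyz":[0,-2.6,0],"turn":[0,0,0],"jaw":0},{"xyz":[0,-2.6,-0.5],"turn":[0,0,0],"jaw":0},{"xyz":[0,-2.6,-0.5],"turn":[0,0,0],"jaw":0}]}}

```text
t: 7.55
tcp_pos: [528.4, -156.8, 158.9]
ee_rot: [1.0, 0.004, -0.003, -0.002]
wrist_force: [-0.6, 0.4, -0.3]
finger_gap: 87.0
finger_force: 0.0
```

Run:
```python
from h import *
o=manip.observe();print(o["tcp_pos"])
im=snap("side","s3.png");crop(im,"s3c.png",230,90,430,250,4)
```

```text
[ 528.36035382 -156.78984909  158.85797128]
```

View pics/s3c.png

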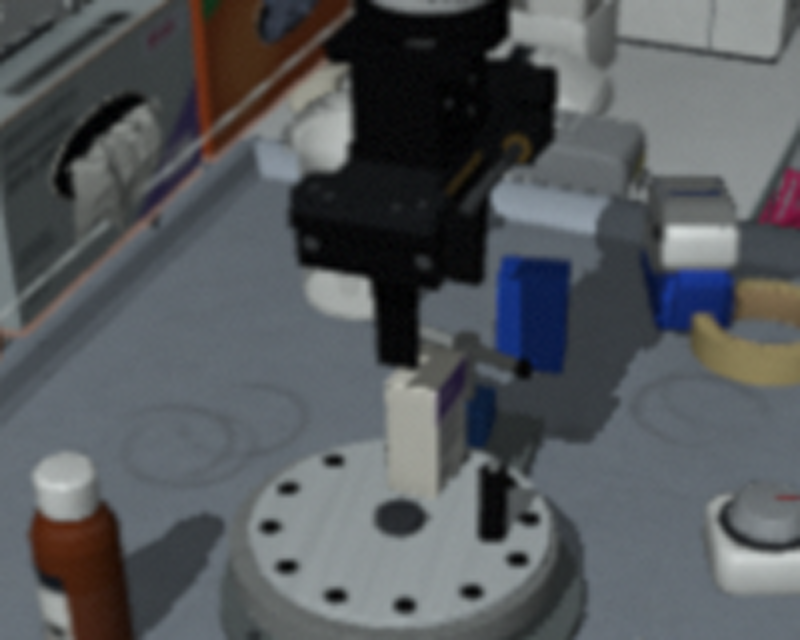

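The crop shows the near finger (397,340) in front of carton B's near face (413,430), so it's aligned. Lowering and gripping.

{"fn": "play_rows", "kwargs": {"commands": [{"xyz":[0.03,0,-1],"turn":[0,0,0],"jaw":0},{"xyz":[0.03,0,-1.88],"turn":[0,0,0],"jaw":0},{"xyz":[0.03,0,-1.88],"turn":[0,0,0],"jaw":0.3},{"xyz":[0.03,0,-1.88],"turn":[0,0,0],"jaw":1},{"xyz":[0.03,0,-1.88],"turn":[0,0,0],"jaw":1},{"xyz":[0.03,0,-1.88],"turn":[0,0,0],"jaw":1},{"xyz":[0.03,0,-1.88],"turn":[0,0,0],"jaw":1},{"xyz":[0.03,0,-1.88],"turn":[0,0,0],"jaw":1}]}}

```text
t: 8.4
tcp_pos: [532.8, -158.3, 87.8]
ee_rot: [1.0, 0.004, 0.001, 0.001]
wrist_force: [-0.4, -0.1, -0.0]
finger_gap: 46.8
finger_force: 0.3
```

{"fn": "play_rows", "kwargs": {"commands": [{"xyz":[0,0,0],"turn":[0,0,0],"jaw":1},{"xyz":[0,0,0],"turn":[0,0,0],"jaw":1},{"xyz":[0,0,0],"turn":[0,0,0],"jaw":1},{"xyz":[0,0,0],"turn":[0,0,0],"jaw":1},{"xyz":[0,0,0.5],"turn":[0,0,0],"jaw":1},{"xyz":[0,0,1.3],"turn":[0,0,0],"jaw":1},{"xyz":[0,0,1.7],"turn":[0,0,0],"jaw":1}]}}

```text
t: 9.1
tcp_pos: [532.9, -158.3, 156.5]
ee_rot: [1.0, 0.004, 0.001, 0.001]
wrist_force: [-0.0, 0.0, -0.4]
finger_gap: 46.4
finger_force: 30.0
```

{"fn": "play_rows", "kwargs": {"commands": [{"xyz":[0,0.8,0.2],"turn":[0,0,0],"jaw":1},{"xyz":[0,2,0.2],"turn":[0,0,0],"jaw":1},{"xyz":[0,3.2,0.2],"turn":[0,0,0],"jaw":1},{"xyz":[0,4.4,0.2],"turn":[0,0,0],"jaw":1},{"xyz":[0,5.6,0.2],"turn":[0,0,0],"jaw":1},{"xyz":[0,6.8,0.2],"turn":[0,0,0],"jaw":1},{"xyz":[-0.4,7.8,0.2],"turn":[0,0,0],"jaw":1},{"xyz":[-0.9,8.9,0.2],"turn":[0,0,0],"jaw":1}]}}

```text
t: 9.9
tcp_pos: [496.2, 199.6, 162.6]
ee_rot: [1.0, 0.004, 0.0, -0.0]
wrist_force: [0.3, 0.9, 0.7]
finger_gap: 46.8
finger_force: 30.0
```

{"fn": "play_rows", "kwargs": {"commands": [{"xyz":[-0.4,1.0,0],"turn":[0,0,0],"jaw":1},{"xyz":[-0.8,2.0,0],"turn":[0,0,0],"jaw":1},{"xyz":[-1.2,3.0,0],"turn":[0,0,0],"jaw":1},{"xyz":[-1.4,3.7,-0.5],"turn":[0,0,0],"jaw":1},{"xyz":[-1.4,3.7,-1.5],"turn":[0,0,0],"jaw":1},{"xyz":[-1.4,3.7,-2.4],"turn":[0,0,0],"jaw":1},{"xyz":[-1.4,3.7,-2.8],"turn":[0,0,0],"jaw":1},{"xyz":[-1.4,3.7,-2.8],"turn":[0,0,0],"jaw":1}]}}

```text
t: 10.7
tcp_pos: [437.9, 345.0, 48.0]
ee_rot: [1.0, 0.004, -0.003, 0.002]
wrist_force: [-0.1, -0.1, -0.4]
finger_gap: 46.4
finger_force: 30.0
```

{"fn": "play_rows", "kwargs": {"commands": [{"xyz":[0,0,-0.08],"turn":[0,0,0],"jaw":1},{"xyz":[0,0,-0.16],"turn":[0,0,0],"jaw":1},{"xyz":[0,0,-0.22],"turn":[0,0,0],"jaw":1},{"xyz":[0,0,-0.25],"turn":[0,0,0],"jaw":1},{"xyz":[0,0,-0.25],"turn":[0,0,0],"jaw":1}]}}

```text
t: 11.2
tcp_pos: [440.4, 346.1, 41.1]
ee_rot: [1.0, 0.004, 0.0, -0.0]
wrist_force: [-0.5, -1.0, -0.0]
finger_gap: 46.7
finger_force: 30.0
```

{"fn": "play_rows", "kwargs": {"commands": [{"xyz":[0,0,-0.04],"turn":[0,0,0],"jaw":1},{"xyz":[0,0,-0.08],"turn":[0,0,0],"jaw":1},{"xyz":[0,0,-0.11],"turn":[0,0,0],"jaw":1},{"xyz":[0,0,-0.11],"turn":[0,0,0],"jaw":1}]}}

```text
t: 11.6
tcp_pos: [440.1, 346.0, 36.1]
ee_rot: [1.0, 0.004, -0.0, 0.0]
wrist_force: [-0.4, -0.4, -0.5]
finger_gap: 46.8
finger_force: 30.0
```

{"fn": "play_rows", "kwargs": {"commands": [{"xyz":[0,0,-0.04],"turn":[0,0,0],"jaw":1},{"xyz":[0,0,-0.06],"turn":[0,0,0],"jaw":1},{"xyz":[0,0,-0.06],"turn":[0,0,0],"jaw":1}]}}

```text
t: 11.9
tcp_pos: [440.3, 346.1, 35.0]
ee_rot: [1.0, 0.004, 0.0, -0.0]
wrist_force: [-1.3, -1.3, 7.3]
finger_gap: 46.4
finger_force: 30.0
```

{"fn": "play_rows", "kwargs": {"commands": [{"xyz":[0,0,0.03],"turn":[0,0,0],"jaw":0},{"xyz":[0,0,0.03],"turn":[0,0,0],"jaw":0},{"xyz":[0,0,0.03],"turn":[0,0,0],"jaw":0},{"xyz":[0,0,0.03],"turn":[0,0,0],"jaw":0},{"xyz":[0,0,0.6],"turn":[0,0,0],"jaw":0},{"xyz":[0,0,1.8],"turn":[0,0,0],"jaw":0},{"xyz":[0,0,3],"turn":[0,0,0],"jaw":0},{"xyz":[0,0,3.5],"turn":[0,0,0],"jaw":0}]}}

```text
t: 12.7
tcp_pos: [442.3, 347.2, 178.1]
ee_rot: [1.0, 0.004, 0.003, -0.002]
wrist_force: [0.2, -0.2, 0.5]
finger_gap: 86.5
finger_force: 0.0
```

{"fn": "play_rows", "kwargs": {"commands": [{"xyz":[0.4,-1.2,0],"turn":[0,0,1.17],"jaw":1},{"xyz":[0.8,-2.4,0],"turn":[0,0,1.17],"jaw":1},{"xyz":[1.2,-3.6,0],"turn":[0,0,1.17],"jaw":1},{"xyz":[1.33,-4.65,0],"turn":[0,0,1.17],"jaw":1},{"xyz":[1.33,-4.65,-1],"turn":[0,0,1.17],"jaw":1},{"xyz":[1.33,-4.65,-1.5],"turn":[0,0,1.17],"jaw":1},{"xyz":[1.33,-4.65,-1.5],"turn":[0,0,1.17],"jaw":1}]}}

```text
t: 13.4
tcp_pos: [491.1, 159.1, 111.4]
ee_rot: [0.998, 0.065, -0.003, 0.0]
wrist_force: [-0.5, 0.3, 0.1]
finger_gap: 38.7
finger_force: 0.0
```

Run:
```python
from h import *
o=manip.observe();print(o["tcp_pos"],o["finger_gap"],o["joint_pos"])
im=snap("side","s4.png");i2=snap("top","t4.png")
a=cv2.resize(im[200:480,130:430,::-1],None,fx=1.9,fy=1.9)
b=cv2.resize(i2[190:320,130:340,::-1],None,fx=2.5,fy=2.5)
print(a.shape,b.shape)
cv2.imwrite("pics/s4c.png",a)
```

```text
[491.11415089 159.08457451 111.41098295] 38.679047616388104 [9.65405917e-02 5.54127879e-01 1.80049526e+00 2.28277804e-05
 7.93843490e-01 1.53805115e+00]
(532, 570, 3) (325, 525, 3)
```

View pics/s4c.png

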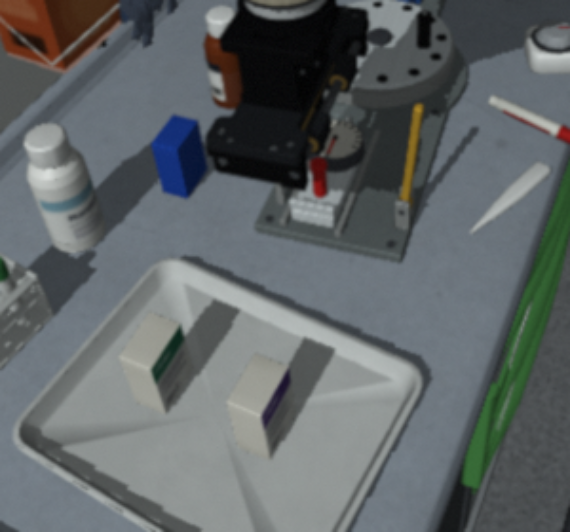

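Both cartons (green- and purple-marked) stand in the tray at crop (152,362) and (258,405). I'll check where the fingers are relative to the knob.

Run:
```python
from h import *
o=manip.observe()
q=proj("side",[o["tcp_pos"],[491,159,160],[499.4,114.4,73]]);print(q,(q-[130,200])*1.9)
im=manip.camera("side");i2=manip.camera("top")
im=np.array(im)
a=cv2.resize(im[200:330,200:400,::-1],None,fx=4,fy=4,interpolation=cv2.INTER_CUBIC)
cv2.imwrite("pics/s5c.png",a);print(manip.observe()["tcp_pos"])
```

```text
[[286.14400041 286.2739669 ]
 [285.72952577 266.13021943]
 [296.06108452 284.63321203]] [[296.67360078 163.92053712]
 [295.88609896 125.64741692]
 [315.5160606  160.80310285]]
[494.28134355 160.50627709 114.95669153]
```

View pics/s5c.png

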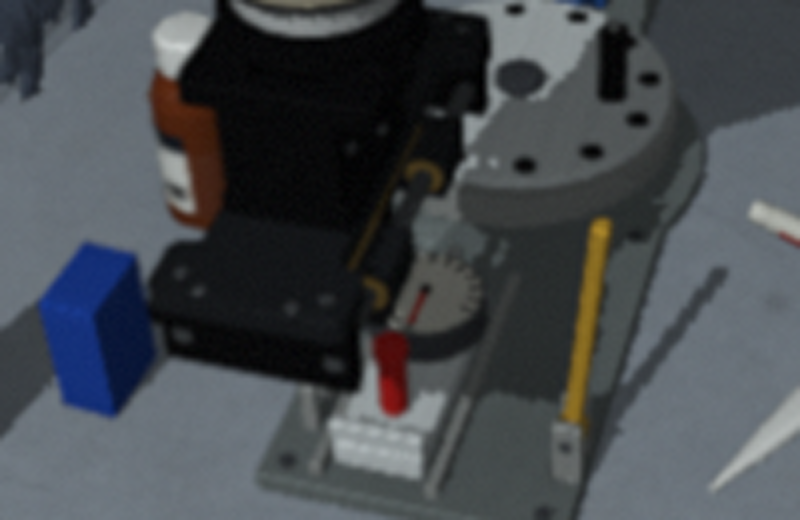

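The gripper body hides the fingers. The projected TCP and knob (384,339) agree with the picture, so I'll lower behind the knob with the jaw shut.

{"fn": "play_rows", "kwargs": {"commands": [{"xyz":[0,0,0],"turn":[0,0,0],"jaw":1},{"xyz":[0,0,-0.8],"turn":[0,0,0],"jaw":1},{"xyz":[0,0,-1.5],"turn":[0,0,0],"jaw":1},{"xyz":[0,0,-1.7],"turn":[0,0,0],"jaw":1},{"xyz":[0,0,-1.7],"turn":[0,0,0],"jaw":1},{"xyz":[0.05,-0.4,-1.7],"turn":[0,0,0],"jaw":1},{"xyz":[0.07,-0.55,-1.7],"turn":[0,0,0],"jaw":1},{"xyz":[0.07,-0.55,-1.7],"turn":[0,0,0],"jaw":1}]}}

```text
t: 14.4
tcp_pos: [497.4, 137.6, 47.2]
ee_rot: [0.998, 0.065, 0.001, -0.0]
wrist_force: [0.4, 0.2, 0.1]
finger_gap: 0.5
finger_force: 0.0
```

{"fn": "play_rows", "kwargs": {"commands": [{"xyz":[0.015,-0.12,0],"turn":[0,0,0],"jaw":1},{"xyz":[0.03,-0.25,0],"turn":[0,0,0],"jaw":1},{"xyz":[0.05,-0.38,0],"turn":[0,0,0],"jaw":1},{"xyz":[0.07,-0.5,0],"turn":[0,0,0],"jaw":1},{"xyz":[0.08,-0.62,0],"turn":[0,0,0],"jaw":1},{"xyz":[0.1,-0.74,0],"turn":[0,0,0],"jaw":1},{"xyz":[0.11,-0.85,0],"turn":[0,0,0],"jaw":1}]}}

```text
t: 15.1
tcp_pos: [500.9, 104.9, 46.6]
ee_rot: [0.998, 0.065, 0.001, -0.001]
wrist_force: [-0.7, 5.3, 3.5]
finger_gap: 0.6
finger_force: 2.9
```

{"fn": "play_rows", "kwargs": {"commands": [{"xyz":[0.01,-0.08,0],"turn":[0,0,0],"jaw":1},{"xyz":[0.02,-0.16,0],"turn":[0,0,0],"jaw":1},{"xyz":[0.03,-0.24,0],"turn":[0,0,0],"jaw":1},{"xyz":[0.03,-0.24,0],"turn":[0,0,0],"jaw":1}]}}

```text
t: 15.5
tcp_pos: [502.0, 96.2, 46.6]
ee_rot: [0.998, 0.064, 0.001, -0.001]
wrist_force: [0.2, 9.8, 2.4]
finger_gap: 0.6
finger_force: 5.0
```

{"fn": "play_rows", "kwargs": {"commands": [{"xyz":[0.01,-0.08,0],"turn":[0,0,0],"jaw":1},{"xyz":[0.02,-0.16,0],"turn":[0,0,0],"jaw":1},{"xyz":[0.02,-0.16,0],"turn":[0,0,0],"jaw":1}]}}

```text
t: 15.8
tcp_pos: [502.0, 95.4, 46.7]
ee_rot: [0.998, 0.062, 0.001, -0.005]
wrist_force: [0.3, 34.4, 4.6]
finger_gap: 0.3
finger_force: 17.2
```

Sled is at its stop (34 N). Backing off and up, then over to behind the latch.

{"fn": "play_rows", "kwargs": {"commands": [{"xyz":[0,0.5,0],"turn":[0,0,0],"jaw":1},{"xyz":[0,0.5,1],"turn":[0,0,0],"jaw":1},{"xyz":[0,0.5,2.2],"turn":[0,0,0],"jaw":1},{"xyz":[0,0.5,3.4],"turn":[0,0,0],"jaw":1},{"xyz":[-0.3,0.3,3.9],"turn":[0,0,0],"jaw":1},{"xyz":[-1.5,0.15,3.9],"turn":[0,0,0],"jaw":1},{"xyz":[-2.6,0.15,3.9],"turn":[0,0,0],"jaw":1},{"xyz":[-3.3,0.15,3.9],"turn":[0,0,0],"jaw":1}]}}

```text
t: 16.6
tcp_pos: [366.3, 93.9, 201.9]
ee_rot: [0.998, 0.065, -0.002, 0.0]
wrist_force: [0.1, -0.6, 0.1]
finger_gap: 0.2
finger_force: 0.0
```

Run:
```python
from h import *
o=manip.observe();print(o["tcp_pos"],o["ee_rot"])
im=snap("side","s6.png")
y=cv2.inRange(cv2.cvtColor(im,cv2.COLOR_RGB2HSV),(18,140,80),(32,255,255));y[:, :250]=0
n,l,s,c=cv2.connectedComponentsWithStats(y);print([ (s[i].tolist(),c[i].round(1).tolist()) for i in range(1,n) if s[i,4]>20])
print(proj("side",[[415,100.7,36],[415-14,100.7-2,164],[415-2,100,100]]))
```

```text
[366.25760815  93.93860121 201.87870784] [ 9.97855314e-01  6.54376787e-02 -1.63797075e-03  8.24861810e-06]
[([438, 51, 28, 28, 629], [451.3, 63.9]), ([341, 254, 12, 52, 221], [346.4, 279.5])]
[[341.89305797 306.21972572]
 [351.0051219  255.08747501]
 [343.4583977  281.4431818 ]]
```

{"fn": "play_rows", "kwargs": {"commands": [{"xyz":[0,0,-0.8],"turn":[0,0,0],"jaw":1},{"xyz":[0,0,-1.7],"turn":[0,0,0],"jaw":1},{"xyz":[0,0,-2.3],"turn":[0,0,0],"jaw":1},{"xyz":[0,0,-2.3],"turn":[0,0,0],"jaw":1},{"xyz":[0,0,-2.3],"turn":[0,0,0],"jaw":1}]}}

```text
t: 17.15
tcp_pos: [370.7, 93.9, 110.0]
ee_rot: [0.998, 0.065, -0.0, 0.0]
wrist_force: [0.2, 0.1, -0.2]
finger_gap: 0.4
finger_force: 0.0
```

{"fn": "play_rows", "kwargs": {"commands": [{"xyz":[0.5,0.07,0],"turn":[0,0,0],"jaw":1},{"xyz":[0.99,0.13,0],"turn":[0,0,0],"jaw":1},{"xyz":[1.31,0.17,-0.08],"turn":[0,0,0],"jaw":1},{"xyz":[1.66,0.22,-0.22],"turn":[0,0,0],"jaw":1},{"xyz":[2.06,0.27,-0.5],"turn":[0,0,0],"jaw":1},{"xyz":[2.33,0.31,-0.82],"turn":[0,0,0],"jaw":1},{"xyz":[2.5,0.33,-1.15],"turn":[0,0,0],"jaw":1},{"xyz":[2.6,0.34,-1.45],"turn":[0,0,0],"jaw":1}]}}

```text
t: 17.95
tcp_pos: [476.1, 107.7, 51.5]
ee_rot: [0.998, 0.065, 0.001, 0.0]
wrist_force: [-0.1, -0.3, 1.8]
finger_gap: 0.5
finger_force: 0.3
```

Force 1.8 N up: the bar is under the tip. Pressing down gently.

{"fn": "play_rows", "kwargs": {"commands": [{"xyz":[0,0,-0.12],"turn":[0,0,0],"jaw":1},{"xyz":[0,0,-0.22],"turn":[0,0,0],"jaw":1},{"xyz":[0,0,-0.3],"turn":[0,0,0],"jaw":1},{"xyz":[0,0,-0.34],"turn":[0,0,0],"jaw":1},{"xyz":[0,0,-0.34],"turn":[0,0,0],"jaw":1}]}}

```text
t: 18.45
tcp_pos: [474.3, 107.7, 40.9]
ee_rot: [0.998, 0.065, 0.001, 0.0]
wrist_force: [-3.3, 0.3, 20.5]
finger_gap: 0.2
finger_force: 11.5
```

{"fn": "play_rows", "kwargs": {"commands": [{"xyz":[0,0,0.8],"turn":[0,0,0],"jaw":1},{"xyz":[0,0,2],"turn":[0,0,1.4],"jaw":0.4},{"xyz":[0,-0.8,3],"turn":[0,0,2.8],"jaw":0.4},{"xyz":[0,-1.8,3.2],"turn":[0,0,4.2],"jaw":0.4},{"xyz":[0.02,-2.8,3.2],"turn":[0,0,5.6],"jaw":0.4},{"xyz":[0.04,-3.8,3.2],"turn":[0,0,7],"jaw":0.4},{"xyz":[0.06,-4.8,3.2],"turn":[0,0,8.4],"jaw":0.4},{"xyz":[0.06,-5.62,3.2],"turn":[0,0,9.8],"jaw":0.4}]}}

```text
t: 19.25
tcp_pos: [476.4, -118.8, 166.7]
ee_rot: [0.844, 0.536, 0.0, 0.0]
wrist_force: [0.9, 0.1, -0.2]
finger_gap: 47.1
finger_force: 0.0
```

{"fn": "play_rows", "kwargs": {"commands": [{"xyz":[0,0,0],"turn":[0,0,1.4],"jaw":0.4},{"xyz":[0,0,0],"turn":[0,0,2.8],"jaw":0.4},{"xyz":[0,0,0],"turn":[0,0,4.2],"jaw":0.4},{"xyz":[0,0,0],"turn":[0,0,5.2],"jaw":0.4},{"xyz":[0,0,0],"turn":[0,0,5.2],"jaw":0.4}]}}

```text
t: 19.75
tcp_pos: [476.3, -116.9, 166.5]
ee_rot: [0.671, 0.742, -0.0, -0.0]
wrist_force: [0.3, 0.3, 0.3]
finger_gap: 52.0
finger_force: 0.0
```

Run:
```python
from h import *
o=manip.observe();print(o["tcp_pos"],o["ee_rot"],o["finger_gap"])
im=snap("side","s7.png");i2=snap("top","t7.png")
a=cv2.resize(im[180:350,230:410,::-1],(540,510),interpolation=cv2.INTER_CUBIC)
b=cv2.resize(i2[215:275,260:320,::-1],(250,250),interpolation=cv2.INTER_CUBIC)
c=cv2.resize(i2[175:295,280:400,::-1],(250,250),interpolation=cv2.INTER_CUBIC)
cv2.imwrite("pics/m7.png",np.hstack([a,np.vstack([b,c,np.zeros((10,250,3),np.uint8)])]))
print(proj("top",[[510,26.6,57],[477.5,-117.3,100]]),proj("side",[[510,26.6,57],[477.5,-117.3,100]]))
```

```text
[ 476.2599859  -116.93044791  166.45293814] [ 6.70834064e-01  7.41607419e-01 -9.88653308e-05 -2.92566627e-04] 51.97170962147174
[[305.99978881 242.50198849]
 [365.88492247 254.60422724]] [[310.84179413 259.77837338]
 [351.68927651 206.63865639]]
```

View pics/m7.png

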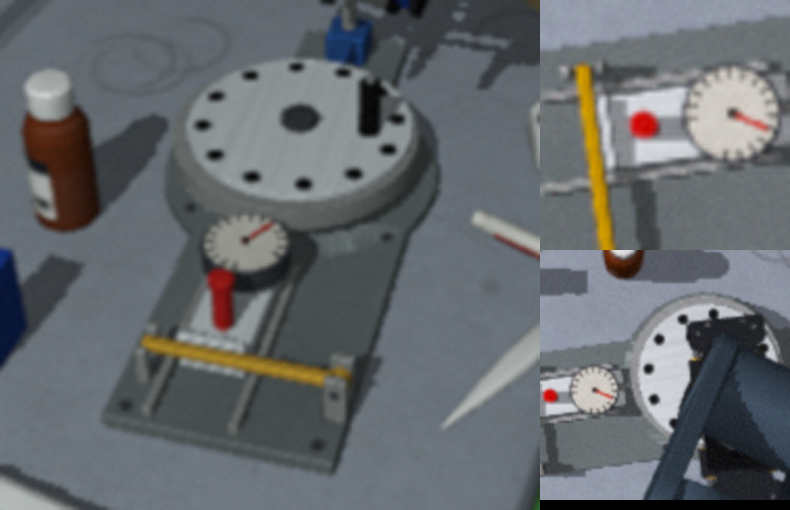

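Latch lies in its fork, the sled is home and the dial reads just past 180° (side crop needle (255,232), top crop (750,122)). I'll write the needle reader and grip the crank.

```bash
cat >> h.py <<'E'
YAW=np.radians(7.5)
def needle(ims):
    out=[]
    for n,im in ims.items():
        c0=np.array([510,26.6,57.]);p=proj(n,c0)[0]
        x0,y0=(p-28).astype(int);S=6
        sub=cv2.resize(im[y0:y0+56,x0:x0+56],None,fx=S,fy=S,interpolation=cv2.INTER_CUBIC).astype(float)
        red=np.clip(sub[...,0]-np.maximum(sub[...,1],sub[...,2])-35,0,None)
        g,xx=np.mgrid[0:56*S,0:56*S];px=np.c_[xx.ravel()/S+x0-.42,g.ravel()/S+y0-.42]
        W=plane(n,px,57)[:,:2]
        # dial centre from bright face
        br=(sub.min(2)>120).ravel()&(np.hypot(*(W-c0[:2]).T)<30)
        d=W-c0[:2];m=(np.hypot(*d.T)<24)&(red.ravel()>0);w=red.ravel()[m]
        if w.sum()<500: out.append(None);continue
        v=(d[m]*w[:,None]).sum(0)/w.sum()
        a=np.arctan2(v[1],v[0])            # world angle
        out.append(round(((np.pi/2+YAW-a)%(2*np.pi)),2)); out.append(np.hypot(*v).round(1))
    return out
def read():
    return needle({n:np.array(manip.camera(n)) for n in("top","side")})
def crank():
    o=manip.observe();v=o["tcp_pos"][:2]-[528.5,-110.2];return round(np.arctan2(v[1],v[0])-YAW-np.pi,3)%(2*np.pi),np.hypot(*v).round(1),o["wrist_force"].round(1),o["finger_gap"].round(1)
E
python3 - <<'E'
from h import *
print(needle({"top":cv2.imread("pics/t7.png")[:,:,::-1],"side":cv2.imread("pics/s7.png")[:,:,::-1]}))
print(needle({"top":cv2.imread("pics/t7.png")[:,:,::-1],"side":cv2.imread("pics/s7.png")[:,:,::-1]}))
# offset check: needle pixel line fit direction (independent of centre)
im=cv2.imread("pics/t7.png")[:,:,::-1].astype(int);r=im[...,0]-np.maximum(im[...,1],im[...,2]);ys,xs=np.where(r>40)
k=np.hypot(xs-306,ys-242.5)<9.5;W=plane("top",np.c_[xs,ys][k],57)[:,:2];print(W.round(1).tolist())
v=cv2.fitLine(W.astype(np.float32),2,0,.01,.01).ravel();print(v, (np.pi/2+YAW-np.arctan2(v[1],v[0]))%np.pi)
E
```

```text
[np.float64(3.57), np.float64(11.4), np.float64(3.7), np.float64(15.5)]
[np.float64(3.57), np.float64(11.4), np.float64(3.7), np.float64(15.5)]
[[511.2, 24.1], [511.2, 21.6], [508.7, 24.1], [508.7, 21.7], [508.7, 19.2], [508.6, 16.7], [506.2, 19.2], [506.2, 16.7], [506.1, 14.2], [506.1, 11.8], [506.1, 9.3], [503.6, 14.3], [503.6, 11.8], [503.6, 9.3], [503.6, 6.8]]
[3.8628909e-01 9.2237777e-01 5.0681433e+02 1.6050022e+01] 0.5275046649892101
```

{"fn": "play_rows", "kwargs": {"commands": [{"xyz":[0.03,0,-0.8],"turn":[0,0,0],"jaw":0.4},{"xyz":[0.03,0,-1.6],"turn":[0,0,0],"jaw":0.4},{"xyz":[0.03,0,-2.4],"turn":[0,0,0],"jaw":0.4},{"xyz":[0.03,0,-2.4],"turn":[0,0,0],"jaw":0.4},{"xyz":[0.03,0,-2.4],"turn":[0,0,0],"jaw":1},{"xyz":[0.03,0,-2.4],"turn":[0,0,0],"jaw":1},{"xyz":[0.03,0,-2.4],"turn":[0,0,0],"jaw":1},{"xyz":[0.03,0,-2.4],"turn":[0,0,0],"jaw":1}]}}

```text
t: 20.65
tcp_pos: [479.0, -117.5, 71.7]
ee_rot: [0.671, 0.742, 0.0, 0.001]
wrist_force: [0.7, 0.1, 0.0]
finger_gap: 27.8
finger_force: 0.0
```

{"fn": "play_rows", "kwargs": {"commands": [{"xyz":[0,0,0],"turn":[0,0,0],"jaw":1},{"xyz":[0,0,0],"turn":[0,0,0],"jaw":1},{"xyz":[0,0,0],"turn":[0,0,0],"jaw":1},{"xyz":[0,0,0],"turn":[0,0,0],"jaw":1}]}}

```text
t: 21.05
tcp_pos: [478.0, -117.3, 71.0]
ee_rot: [0.671, 0.742, -0.0, 0.0]
wrist_force: [-1.6, -0.4, 6.9]
finger_gap: 15.3
finger_force: 29.9
```

Run:
```python
from h import *
print(crank(),read())
a=np.radians(187.5)
for k in range(8):
    b=a+np.radians(45*k)
    print(45*k,[(np.round(52/40*np.array([np.cos(b+np.radians(s))-np.cos(b),np.sin(b+np.radians(s))-np.sin(b)]),2)).tolist() for s in (9,18,27,36,45)])
```

```text
Traceback (most recent call last):
  File "h.py", line 39, in crank
    o=manip.observe();v=o["tcp_pos"][:2]-[528.5,-110.2];return round(np.arctan2(v[1],v[0])-YAW-np.pi,3)%(2*np.pi),np.hypot(*v).round(1),o["wrist_force"].round(1),o["finger_gap"].round(1)
                                                                                                                                                                  ^^^^^^^^^^^^^^^^^^^^^
AttributeError: 'float' object has no attribute 'round'
```

```bash
sed -i 's/o\["finger_gap"\].round(1)/round(o["finger_gap"],1)/' h.py
cat > r.py <<'E'
from h import *
print(crank(),[float(x) if x is not None else None for x in read()])
E
python3 r.py
python3 - <<'E'
from h import *
a=np.radians(187.5)
for k in range(8):
    b=a+np.radians(45*k)
    print(45*k,[(np.round(52/40*np.array([np.cos(b+np.radians(s))-np.cos(b),np.sin(b+np.radians(s))-np.sin(b)]),2)).tolist() for s in (9,18,27,36,45)])
E
```

```text
(np.float64(0.008185307179585877), np.float64(51.0), array([-1.6, -0.4,  6.9]), 15.3) [3.58, 11.3, 3.7, 15.4]
0 [[0.04, -0.2], [0.12, -0.39], [0.22, -0.57], [0.35, -0.73], [0.5, -0.86]]
45 [[0.17, -0.11], [0.36, -0.19], [0.55, -0.25], [0.76, -0.27], [0.96, -0.26]]
90 [[0.2, 0.04], [0.39, 0.12], [0.57, 0.22], [0.73, 0.35], [0.86, 0.5]]
135 [[0.11, 0.17], [0.19, 0.36], [0.25, 0.55], [0.27, 0.76], [0.26, 0.96]]
180 [[-0.04, 0.2], [-0.12, 0.39], [-0.22, 0.57], [-0.35, 0.73], [-0.5, 0.86]]
225 [[-0.17, 0.11], [-0.36, 0.19], [-0.55, 0.25], [-0.76, 0.27], [-0.96, 0.26]]
270 [[-0.2, -0.04], [-0.39, -0.12], [-0.57, -0.22], [-0.73, -0.35], [-0.86, -0.5]]
315 [[-0.11, -0.17], [-0.19, -0.36], [-0.25, -0.55], [-0.27, -0.76], [-0.26, -0.96]]
```

{"fn": "play_rows", "kwargs": {"commands": [{"xyz":[0.04,-0.2,0],"turn":[0,0,0],"jaw":1},{"xyz":[0.12,-0.39,0],"turn":[0,0,0],"jaw":1},{"xyz":[0.22,-0.57,0],"turn":[0,0,0],"jaw":1},{"xyz":[0.35,-0.73,0],"turn":[0,0,0],"jaw":1},{"xyz":[0.5,-0.86,0],"turn":[0,0,0],"jaw":1},{"xyz":[0.5,-0.86,0],"turn":[0,0,0],"jaw":1}]}}

```text
t: 21.75
tcp_pos: [499.3, -151.3, 71.0]
ee_rot: [0.671, 0.741, 0.001, 0.001]
wrist_force: [0.7, 3.7, 5.2]
finger_gap: 15.2
finger_force: 29.9
```

```bash
python3 r.py
```

```text
(np.float64(0.8231853071795863), np.float64(50.4), array([0.7, 3.7, 5.2]), 15.2) [4.82, 10.6, 4.67, 13.6]
```

{"fn": "play_rows", "kwargs": {"commands": [{"xyz":[0.17,-0.11,0],"turn":[0,0,0],"jaw":1},{"xyz":[0.36,-0.19,0],"turn":[0,0,0],"jaw":1},{"xyz":[0.55,-0.25,0],"turn":[0,0,0],"jaw":1},{"xyz":[0.76,-0.27,0],"turn":[0,0,0],"jaw":1},{"xyz":[0.96,-0.26,0],"turn":[0,0,0],"jaw":1},{"xyz":[0.96,-0.26,0],"turn":[0,0,0],"jaw":1}]}}

```text
t: 22.45
tcp_pos: [536.4, -160.3, 71.0]
ee_rot: [0.671, 0.742, 0.001, -0.001]
wrist_force: [-0.8, 5.0, 8.1]
finger_gap: 15.0
finger_force: 29.9
```

```bash
python3 r.py
```

```text
(np.float64(1.5951853071795865), np.float64(50.7), array([-0.8,  5. ,  8.1]), 15.0) [4.72, 10.7, 4.61, 13.2]
```

{"fn": "play_rows", "kwargs": {"commands": [{"xyz":[0.2,0.04,0],"turn":[0,0,0],"jaw":1},{"xyz":[0.39,0.12,0],"turn":[0,0,0],"jaw":1},{"xyz":[0.57,0.22,0],"turn":[0,0,0],"jaw":1},{"xyz":[0.73,0.35,0],"turn":[0,0,0],"jaw":1},{"xyz":[0.73,0.35,0],"turn":[0,0,0],"jaw":1},{"xyz":[0.73,0.35,0],"turn":[0,0,0],"jaw":1}]}}

```text
t: 23.15
tcp_pos: [565.0, -146.6, 71.0]
ee_rot: [0.671, 0.742, 0.0, -0.001]
wrist_force: [-1.4, 4.3, 8.3]
finger_gap: 15.4
finger_force: 29.9
```

```bash
python3 r.py
```

```text
(np.float64(2.226185307179586), np.float64(51.6), array([-1.4,  4.3,  8.3]), 15.4) [3.75, 11.0, 3.85, 13.4]
```

{"fn": "play_rows", "kwargs": {"commands": [{"xyz":[0.13,0.15,0],"turn":[0,0,0],"jaw":1},{"xyz":[0.24,0.32,0],"turn":[0,0,0],"jaw":1},{"xyz":[0.32,0.51,0],"turn":[0,0,0],"jaw":1},{"xyz":[0.38,0.7,0],"turn":[0,0,0],"jaw":1},{"xyz":[0.38,0.7,0],"turn":[0,0,0],"jaw":1},{"xyz":[0.38,0.7,0],"turn":[0,0,0],"jaw":1}]}}

```text
t: 23.85
tcp_pos: [580.2, -119.4, 71.0]
ee_rot: [0.671, 0.742, -0.0, -0.001]
wrist_force: [-2.5, 1.7, 7.1]
finger_gap: 14.8
finger_force: 29.9
```

```bash
python3 r.py
```

```text
(np.float64(2.8351853071795863), np.float64(52.5), array([-2.5,  1.7,  7.1]), 14.8) [2.48, 12.3, 2.77, 13.7]
```

Run:
```python
import numpy as np
from scipy.optimize import least_squares as ls
P=np.array([[478,-117.3],[499.3,-151.3],[536.4,-160.3],[565,-146.6],[580.2,-119.4]])
r1=[3.58,4.82,4.72,3.75,2.48];r2=[3.7,4.67,4.61,3.85,2.77]
c=ls(lambda c:np.hypot(*(P-c).T)-52,[528,-110]).x;print(c,np.hypot(*(P-c).T))
for C in (c,np.array([528.5,-110.2])):
    v=P-C;th=np.unwrap(np.arctan2(v[:,1],v[:,0]))
    for r in(r1,r2,np.mean([r1,r2],0)):
        for amp in (2,None):
            f=ls(lambda p:p[0]+(amp or p[2])*np.cos(th-p[1])-r,[3,-1.8+0*6.28,2]);q=f.x
            print(q.round(3),f.fun.round(2),(C+52*np.array([np.cos(q[1]),np.sin(q[1])])).round(1))
```

```text
[ 529.29058295 -108.80017917] [51.99010342 52.01605364 51.98822324 51.99989347 52.00120139]
[ 2.792 -1.877  2.   ] [ 0.12 -0.12 -0.12  0.01  0.11] [ 513.6 -158.4]
[ 2.618 -1.849  2.297] [ 0.02 -0.03  0.    0.04 -0.03] [ 515.  -158.8]
[ 2.825 -1.836  2.   ] [-0.04  0.03  0.06  0.02 -0.06] [ 515.7 -159. ]
[ 2.903 -1.849  1.866] [ 0.   -0.    0.    0.01 -0.  ] [ 515.  -158.8]
[ 2.808 -1.857  2.   ] [ 0.04 -0.04 -0.03  0.02  0.02] [ 514.6 -158.7]
[ 2.761 -1.849  2.082] [ 0.01 -0.02  0.    0.02 -0.02] [ 515.  -158.8]
[ 2.824 -1.871  2.   ] [ 0.1 -0.1 -0.1  0.   0.1] [ 513.1 -159.9]
[ 2.687 -1.847  2.241] [ 0.01 -0.02  0.    0.03 -0.02] [ 514.3 -160.2]
[ 2.857 -1.83   2.   ] [-0.07  0.06  0.08  0.01 -0.08] [ 515.2 -160.5]
[ 2.959 -1.848  1.82 ] [-0.    0.01  0.   -0.01  0.01] [ 514.3 -160.2]
[ 2.84  -1.851  2.   ] [ 0.02 -0.02 -0.01  0.01  0.01] [ 514.1 -160.2]
[ 2.823 -1.848  2.03 ] [ 0.   -0.01  0.    0.01 -0.01] [ 514.3 -160.2]
```

{"fn": "play_rows", "kwargs": {"commands": [{"xyz":[-0.1,-0.29,0],"turn":[0,0,0],"jaw":1},{"xyz":[-0.27,-0.56,0],"turn":[0,0,0],"jaw":1},{"xyz":[-0.49,-0.77,0],"turn":[0,0,0],"jaw":1},{"xyz":[-0.76,-0.93,0],"turn":[0,0,0],"jaw":1},{"xyz":[-1.06,-1.02,0],"turn":[0,0,0],"jaw":1},{"xyz":[-1.37,-1.03,0],"turn":[0,0,0],"jaw":1},{"xyz":[-1.68,-0.97,0],"turn":[0,0,0],"jaw":1},{"xyz":[-1.93,-0.86,0],"turn":[0,0,0],"jaw":1}]}}

```text
t: 24.75
tcp_pos: [506.9, -155.7, 71.1]
ee_rot: [0.671, 0.741, 0.001, 0.004]
wrist_force: [6.6, 0.7, -1.9]
finger_gap: 15.2
finger_force: 30.0
```

{"fn": "play_rows", "kwargs": {"commands": [{"xyz":[0,0,0],"turn":[0,0,0],"jaw":1},{"xyz":[0.1,-0.05,0],"turn":[0,0,0],"jaw":1},{"xyz":[0.2,-0.1,0],"turn":[0,0,0],"jaw":1},{"xyz":[0.3,-0.13,0],"turn":[0,0,0],"jaw":1},{"xyz":[0.3,-0.13,0],"turn":[0,0,0],"jaw":1},{"xyz":[0.3,-0.13,0],"turn":[0,0,0],"jaw":1}]}}

```text
t: 25.35
tcp_pos: [515.2, -158.8, 71.0]
ee_rot: [0.671, 0.742, -0.0, -0.001]
wrist_force: [-1.4, 2.9, 6.6]
finger_gap: 15.3
finger_force: 29.9
```

```bash
python3 r.py
```

```text
(np.float64(1.1721853071795865), np.float64(50.4), array([-1.4,  2.9,  6.6]), 15.3) [4.96, 11.0, 4.78, 13.3]
```

The reading peaks here (4.96 top / 4.78 side, matching the fitted maximum). Releasing straight up and computing the T-handle push path.

{"fn": "play_rows", "kwargs": {"commands": [{"xyz":[0,0,0],"turn":[0,0,0],"jaw":0.5},{"xyz":[0,0,0],"turn":[0,0,0],"jaw":0.5},{"xyz":[0,0,0],"turn":[0,0,0],"jaw":0.5},{"xyz":[0,0,0.3],"turn":[0,0,0],"jaw":0.5},{"xyz":[0,0,1],"turn":[0,0,0],"jaw":0.5},{"xyz":[0,0,1.8],"turn":[0,0,0],"jaw":0.5},{"xyz":[0,0,2],"turn":[0,0,0],"jaw":0.5}]}}

```text
t: 26.15
tcp_pos: [517.8, -160.7, 153.9]
ee_rot: [0.671, 0.742, 0.001, 0.003]
wrist_force: [0.2, -0.9, -0.5]
finger_gap: 43.2
finger_force: 0.0
```

```bash
python3 r.py
cat > tp.py <<'E'
from h import *
A=np.array([550,-265.3]);e=np.array([np.cos(YAW),np.sin(YAW)]);f=np.array([-e[1],e[0]])
def ctr(phi,gap=0,a=15,b=10,r=30):
    p=np.radians(phi);u=np.array([np.cos(p),np.sin(p)]);n=np.array([-u[1],u[0]])
    return A+r*u+n*(5+gap+a*abs(e@n)+b*abs(f@n))
E
python3 - <<'E'
from tp import *
S=ctr(-15.3,12);print(S)
i2=snap("top","t8.png");hsv=cv2.cvtColor(i2,cv2.COLOR_RGB2HSV)
p=proj("top",[[590,-276,75]])[0].astype(int);m=cv2.inRange(hsv,(0,140,90),(8,255,255))|cv2.inRange(hsv,(172,140,90),(180,255,255))
ys,xs=np.where(m[p[1]-40:p[1]+50,p[0]-40:p[0]+40]);print("red end",plane("top",[[xs.mean()+p[0]-40,ys.mean()+p[1]-40]],75) if len(xs) else None,len(xs))
base=S
for k in range(5):
    ph=[-15.3-120*k-15*(i+1) for i in range(8)]
    print(k,[((ctr(x)-base)/40).round(2).tolist() for x in ph]);base=ctr(ph[-1])
E
```

```text
(np.float64(1.2311853071795866), np.float64(51.6), array([ 0.2, -0.9, -0.5]), 43.2) [4.96, 11.1, 4.78, 13.5]
[ 587.38893661 -242.32010046]
red end [[ 591.2810351  -275.16368962   75.        ]] 14
0 [[-0.01, -0.48], [0.0, -0.7], [-0.07, -0.95], [-0.23, -1.17], [-0.41, -1.33], [-0.59, -1.45], [-0.82, -1.51], [-1.08, -1.49]]
1 [[-0.26, 0.11], [-0.47, 0.32], [-0.61, 0.5], [-0.71, 0.63], [-0.78, 0.82], [-0.79, 1.05], [-0.72, 1.29], [-0.56, 1.51]]
2 [[0.17, 0.16], [0.35, 0.28], [0.58, 0.35], [0.85, 0.33], [1.11, 0.21], [1.32, 0.01], [1.45, -0.17], [1.56, -0.31]]
3 [[0.07, -0.19], [0.08, -0.41], [0.01, -0.66], [-0.15, -0.88], [-0.33, -1.04], [-0.51, -1.16], [-0.74, -1.22], [-1.0, -1.2]]
4 [[-0.26, 0.11], [-0.47, 0.32], [-0.61, 0.5], [-0.71, 0.63], [-0.78, 0.82], [-0.79, 1.05], [-0.72, 1.29], [-0.56, 1.51]]
```

{"fn": "play_rows", "kwargs": {"commands": [{"xyz":[0.6,-0.7,0],"turn":[0,0,0],"jaw":1},{"xyz":[1.3,-1.5,0],"turn":[0,0,0],"jaw":1},{"xyz":[1.8,-2.09,0],"turn":[0,0,0],"jaw":1},{"xyz":[1.8,-2.09,0],"turn":[0,0,0],"jaw":1},{"xyz":[1.8,-2.09,0],"turn":[0,0,0],"jaw":1},{"xyz":[1.8,-2.09,-1],"turn":[0,0,0],"jaw":1},{"xyz":[1.8,-2.09,-2],"turn":[0,0,0],"jaw":1},{"xyz":[1.8,-2.09,-2.27],"turn":[0,0,0],"jaw":1}]}}

```text
t: 27.1
tcp_pos: [583.1, -239.6, 54.8]
ee_rot: [0.67, 0.742, -0.001, -0.006]
wrist_force: [-0.7, 0.2, 0.6]
finger_gap: 0.6
finger_force: 0.0
```

{"fn": "play_rows", "kwargs": {"commands": [{"xyz":[0,0,0],"turn":[0,0,0],"jaw":1},{"xyz":[0,0,0],"turn":[0,0,0],"jaw":1},{"xyz":[0,0,0],"turn":[0,0,0],"jaw":1}]}}

```text
t: 27.4
tcp_pos: [589.0, -243.7, 61.6]
ee_rot: [0.671, 0.742, 0.0, 0.002]
wrist_force: [0.1, -0.2, 1.0]
finger_gap: 0.2
finger_force: 0.0
```

{"fn": "play_rows", "kwargs": {"commands": [{"xyz":[-0.01,-0.46,0],"turn":[0,0,0],"jaw":1},{"xyz":[0,-0.68,0],"turn":[0,0,0],"jaw":1},{"xyz":[-0.07,-0.93,0],"turn":[0,0,0],"jaw":1},{"xyz":[-0.23,-1.15,0],"turn":[0,0,0],"jaw":1},{"xyz":[-0.41,-1.31,0],"turn":[0,0,0],"jaw":1},{"xyz":[-0.6,-1.43,0],"turn":[0,0,0],"jaw":1},{"xyz":[-0.84,-1.49,0],"turn":[0,0,0],"jaw":1},{"xyz":[-1.1,-1.47,0],"turn":[0,0,0],"jaw":1}]}}

```text
t: 28.2
tcp_pos: [544.0, -303.2, 59.9]
ee_rot: [0.671, 0.742, 0.0, 0.002]
wrist_force: [4.4, 0.8, -0.2]
finger_gap: 0.4
finger_force: 1.4
```

```bash
cat > red.py <<'E'
from tp import *
for n in("top","side"):
    im=snap(n,n+"_r.png");hsv=cv2.cvtColor(im,cv2.COLOR_RGB2HSV);p=proj(n,[[*A,75]])[0].astype(int)
    m=cv2.inRange(hsv,(0,140,80),(8,255,255))|cv2.inRange(hsv,(172,140,80),(180,255,255))
    x0,y0=p-30;k,l,s,c=cv2.connectedComponentsWithStats(m[y0:y0+60,x0:x0+60])
    for i in range(1,k):
        w=plane(n,[c[i]+[x0,y0]],75)[0,:2]-A;print(n,s[i,4],w.round(0),np.hypot(*w).round(0),"phi",np.degrees(np.arctan2(w[1],w[0])).round(0))
o=manip.observe();print(o["tcp_pos"].round(1),ctr(-135.3))
E
python3 red.py; python3 r.py
```

```text
side 11 [-33. -34.] 47.0 phi -134.0
[ 541.9 -302.4   59.7] [ 544.17481577 -302.06379991]
(np.float64(1.5101853071795865), np.float64(192.6), array([ 0.6, -1. ,  0.2]), 0.7) [4.96, 11.1, 4.78, 13.4]
```

{"fn": "play_rows", "kwargs": {"commands": [{"xyz":[-0.25,0.11,0],"turn":[0,0,0],"jaw":1},{"xyz":[-0.46,0.32,0],"turn":[0,0,0],"jaw":1},{"xyz":[-0.6,0.5,0],"turn":[0,0,0],"jaw":1},{"xyz":[-0.7,0.63,0],"turn":[0,0,0],"jaw":1},{"xyz":[-0.77,0.82,0],"turn":[0,0,0],"jaw":1},{"xyz":[-0.78,1.05,0],"turn":[0,0,0],"jaw":1},{"xyz":[-0.71,1.29,0],"turn":[0,0,0],"jaw":1},{"xyz":[-0.55,1.51,0],"turn":[0,0,0],"jaw":1}]}}

```text
t: 29.2
tcp_pos: [520.4, -239.6, 59.1]
ee_rot: [0.671, 0.742, -0.0, -0.002]
wrist_force: [-1.3, -1.5, -0.9]
finger_gap: 0.1
finger_force: 0.9
```

{"fn": "play_rows", "kwargs": {"commands": [{"xyz":[0.17,0.16,0],"turn":[0,0,0],"jaw":1},{"xyz":[0.35,0.28,0],"turn":[0,0,0],"jaw":1},{"xyz":[0.58,0.35,0],"turn":[0,0,0],"jaw":1},{"xyz":[0.85,0.33,0],"turn":[0,0,0],"jaw":1},{"xyz":[1.11,0.21,0],"turn":[0,0,0],"jaw":1},{"xyz":[1.32,0.01,0],"turn":[0,0,0],"jaw":1},{"xyz":[1.45,-0.17,0],"turn":[0,0,0],"jaw":1},{"xyz":[1.56,-0.31,0],"turn":[0,0,0],"jaw":1}]}}

```text
t: 30.0
tcp_pos: [584.5, -253.9, 59.2]
ee_rot: [0.671, 0.741, 0.0, -0.001]
wrist_force: [-2.1, 2.6, -0.7]
finger_gap: 0.5
finger_force: 1.5
```

```bash
python3 red.py; python3 r.py; python3 -c "
from tp import *
print(ctr(-375.3))"
```

```text
[ 585.4 -255.    59.5] [ 544.17481577 -302.06379991]
(np.float64(1.814185307179586), np.float64(155.6), array([ 0. ,  1.1, -1.3]), 0.6) [4.97, 9.9, 4.78, 13.4]
[ 584.22246001 -253.89478948]
```

Contact forces show the bar is following; continuing with table 3.

{"fn": "play_rows", "kwargs": {"commands": [{"xyz":[0.06,-0.19,0],"turn":[0,0,0],"jaw":1},{"xyz":[0.07,-0.41,0],"turn":[0,0,0],"jaw":1},{"xyz":[0,-0.66,0],"turn":[0,0,0],"jaw":1},{"xyz":[-0.16,-0.88,0],"turn":[0,0,0],"jaw":1},{"xyz":[-0.34,-1.04,0],"turn":[0,0,0],"jaw":1},{"xyz":[-0.52,-1.16,0],"turn":[0,0,0],"jaw":1},{"xyz":[-0.75,-1.22,0],"turn":[0,0,0],"jaw":1},{"xyz":[-1.01,-1.2,0],"turn":[0,0,0],"jaw":1}]}}

```text
t: 31.0
tcp_pos: [544.1, -303.5, 60.0]
ee_rot: [0.671, 0.742, 0.0, 0.002]
wrist_force: [4.0, 0.6, 0.9]
finger_gap: 0.3
finger_force: 1.4
```

```bash
python3 red.py; python3 r.py; python3 -c "
from tp import *
b=ctr(-495.3)
print([((ctr(-495.3-d)-b)/40).round(2).tolist() for d in (8,16,24,32,40,48,56,64,72)])"
```

```text
side 11 [-33. -34.] 47.0 phi -134.0
[ 542.  -302.5   59.8] [ 544.17481577 -302.06379991]
(np.float64(1.5101853071795865), np.float64(192.8), array([ 0.3, -1.6,  1.2]), 0.6) [4.96, 11.1, 4.78, 13.5]
[[-0.14, 0.05], [-0.28, 0.13], [-0.4, 0.23], [-0.5, 0.36], [-0.57, 0.47], [-0.63, 0.52], [-0.68, 0.59], [-0.73, 0.68], [-0.77, 0.78]]
```

{"fn": "play_rows", "kwargs": {"commands": [{"xyz":[-0.14,0.05,0],"turn":[0,0,0],"jaw":1},{"xyz":[-0.28,0.13,0],"turn":[0,0,0],"jaw":1},{"xyz":[-0.4,0.23,0],"turn":[0,0,0],"jaw":1},{"xyz":[-0.5,0.36,0],"turn":[0,0,0],"jaw":1},{"xyz":[-0.5,0.36,0],"turn":[0,0,0],"jaw":1}]}}

```text
t: 31.7
tcp_pos: [522.5, -286.3, 59.4]
ee_rot: [0.67, 0.742, -0.0, -0.001]
wrist_force: [0.6, -0.5, 0.6]
finger_gap: 0.3
finger_force: 0.1
```

```bash
python3 red.py; python3 r.py
```

```text
side 14 [-46.  -7.] 46.0 phi -171.0
[ 522.5 -286.4   59.2] [ 544.17481577 -302.06379991]
(np.float64(1.4061853071795865), np.float64(176.3), array([0.4, 0.4, 0.6]), 0.8) [4.96, 11.1, 4.78, 13.5]
```

{"fn": "play_rows", "kwargs": {"commands": [{"xyz":[-0.07,0.11,0],"turn":[0,0,0],"jaw":1},{"xyz":[-0.1,0.14,0],"turn":[0,0,0],"jaw":1},{"xyz":[-0.12,0.19,0],"turn":[0,0,0],"jaw":1},{"xyz":[-0.12,0.19,0],"turn":[0,0,0],"jaw":1}]}}

```text
t: 32.3
tcp_pos: [522.6, -285.7, 60.0]
ee_rot: [0.67, 0.742, -0.001, 0.007]
wrist_force: [4.3, -10.7, -7.3]
finger_gap: 0.2
finger_force: 5.7
```

```bash
python3 red.py
```

```text
side 15 [-46.  -7.] 47.0 phi -171.0
[ 522.6 -285.7   60. ] [ 544.17481577 -302.06379991]
```

{"fn": "play_rows", "kwargs": {"commands": [{"xyz":[0,0.1,0],"turn":[0,0,0],"jaw":1},{"xyz":[0,0.15,0],"turn":[0,0,0],"jaw":1},{"xyz":[0,0.15,0],"turn":[0,0,0],"jaw":1},{"xyz":[0,0.15,0],"turn":[0,0,0],"jaw":1}]}}

```text
t: 32.8
tcp_pos: [522.9, -285.3, 60.2]
ee_rot: [0.669, 0.743, -0.004, 0.01]
wrist_force: [0.2, -23.6, -11.3]
finger_gap: 0.7
finger_force: 11.6
```

```bash
python3 red.py; python3 r.py
```

```text
side 15 [-46.  -7.] 47.0 phi -171.0
[ 522.9 -285.3   60.2] [ 544.17481577 -302.06379991]
(np.float64(1.4081853071795862), np.float64(175.2), array([ -0.3, -24. , -10.3]), 0.4) [4.96, 11.1, 4.78, 13.4]
```

Hard stop: 24 N gives no more motion, and the total turn of about 9.0 rad fits a start of about 0.4. Backing off and checking the whole scene.

{"fn": "play_rows", "kwargs": {"commands": [{"xyz":[-0.1,-0.5,0],"turn":[0,0,0],"jaw":1},{"xyz":[-0.2,-0.9,0],"turn":[0,0,0],"jaw":1},{"xyz":[-0.2,-0.9,0.8],"turn":[0,0,0],"jaw":1},{"xyz":[-0.2,-0.9,2],"turn":[0,0,0],"jaw":1},{"xyz":[-0.2,-1.5,3.2],"turn":[0,0,0],"jaw":1},{"xyz":[-0.2,-2.5,4],"turn":[0,0,0],"jaw":1},{"xyz":[-0.2,-3.5,4],"turn":[0,0,0],"jaw":1},{"xyz":[-0.2,-4,4],"turn":[0,0,0],"jaw":1}]}}

```text
t: 33.8
tcp_pos: [511.1, -438.0, 222.0]
ee_rot: [0.671, 0.741, -0.001, 0.003]
wrist_force: [-0.7, -0.1, -0.8]
finger_gap: 0.1
finger_force: 0.0
```

```bash
python3 red.py; python3 r.py
python3 - <<'E'
import cv2,numpy as np
a=cv2.imread("pics/top_r.png")[160:330,130:460];b=cv2.imread("pics/side_r.png")[150:480,100:430]
cv2.imwrite("pics/fin.png",np.hstack([cv2.resize(a,(460,237)).copy() if 0 else cv2.copyMakeBorder(cv2.resize(a,(460,237)),0,93,0,0,cv2.BORDER_CONSTANT),b]))
E
```

```text
top 18 [-42.  -6.] 42.0 phi -172.0
side 13 [-45.  -7.] 46.0 phi -171.0
[ 510.2 -436.9  219.6] [ 544.17481577 -302.06379991]
(np.float64(1.3841853071795862), np.float64(327.2), array([ 0.3, -0.1,  0.1]), 0.5) [4.96, 11.1, 4.78, 13.5]
```

View pics/fin.png

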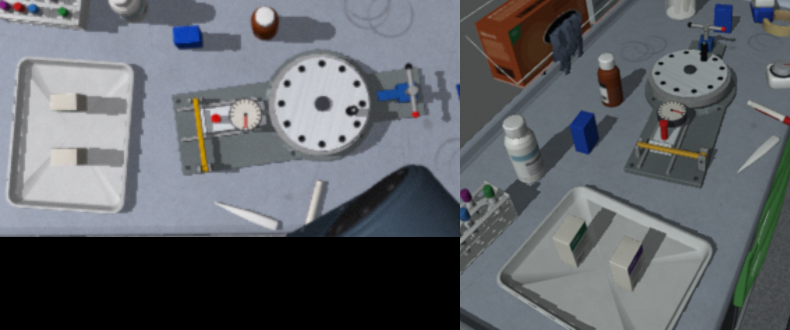

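Both cartons are upright in the tray at (68,102) and (68,156). The latch is in its fork, the needle is still at its maximum, the T-handle is tight and the bottle hasn't moved. Handing in.

```bash
python3 -c "
from workcell import manip
print(manip.close_job())"
```

```text
the job is handed in; nothing more can be done
None
```

The job is done and handed in: both cartons are in the tray, the gauge is home and latched, the rotor stands at its high spot (needle about 4.9 rad), the brake is tight at its stop, and the bottle was left alone.

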